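# Scoop dropped specimens from under the contact-angle bench

### The job

Three coated disc specimens have dropped into the catch tray beneath the stage of the optical bench. Reach in below the front rod with the long-handled scoop, gather all three and bring them out together on the scoop without knocking the aligned instrument, then tip them into the blue dish from just above it, so that none is scratched by a long drop. Finally lay the scoop down flat on the bench, off the tray and the dish, and leave the other things and the dish where they stand.

Things in the scene. Friction and masses are not known exactly. Their poses are not given: they have to be found in the camera images.
- instrument: black optical bench fixed to the table, 520 mm along its y, 200 along x, 440 high; its -x is the front, facing the robot. Origin: on the table under its middle. Feet and end frames lie beyond y = +-222 mm; between them it is open below two chrome rods along y at x = +-50 mm and a beam 100 mm up. Higher up nothing comes further forward than x = -56 mm (stage, lamp, column), or -65 at the end frames
- front_rod (a point): middle of the underside of the instrument's front rod (12 mm thick), 68 mm above the table: the front edge and lowest part of the overhang
- tray: aluminium catch tray screwed to the table under the stage; origin and axes are the instrument's. Floor 2 mm thick, x from -115 mm (plain open front edge, in front of the rod) to 48, y +-64. Walls 14 mm high: inner face of the back wall at x = 45 mm, of the side walls at y = +-61 mm, these from x = -48 back. Pushed specimens slide until they meet the back wall, then ride up on the lip
- specimen_white: steel disc 22 mm across, 8 mm thick, rims bevelled 2 mm, 22 g, both faces coated white. Starts flat on the tray floor under the stage, its centre over 25 mm behind the front rod, over 18 mm from the tray's back wall and within 28 mm of the tray's centre line; the three do not touch. Origin: centre of its underside; z is its axis
- specimen_blue: steel disc 22 mm across, 8 mm thick, rims bevelled 2 mm, 22 g, both faces coated blue. Starts flat on the tray floor under the stage, its centre over 25 mm behind the front rod, over 18 mm from the tray's back wall and within 28 mm of the tray's centre line; the three do not touch. Origin: centre of its underside; z is its axis
- specimen_orange: steel disc 22 mm across, 8 mm thick, rims bevelled 2 mm, 22 g, both faces coated orange. Starts flat on the tray floor under the stage, its centre over 25 mm behind the front rod, over 18 mm from the tray's back wall and within 28 mm of the tray's centre line; the three do not touch. Origin: centre of its underside; z is its axis
- scoop: steel scoop, 0.19 kg, lying on its flat pan. Origin: on the underside plane below the grip point; x from handle to lip, z up. Slippery pan (friction 0.2), 96 mm wide (92 inside): back wall at x = 85 mm, 26 high; sides 22 high, from x = 146 only 12 high, ending at 163; 2 mm floor; open front, thin wedge lip at x = 170. It balances at x = about 100: grip it firmly (50 N)
- scoop_grip (a point): grip point in the middle of the black handle, 42.5 mm above the pan's underside, 170 mm behind the lip. The handle is a bar 14 mm wide (pinch it across the flat sides, along the scoop's y) and 22 mm high, from 84 mm ahead of this point to 129 mm behind it, rising to the rear at 0.1 rad
- scoop_lip (a point): middle of the pan's front lip, at its underside
- dish: open blue plastic dish, loose, 0.45 kg, 125 mm along its own x, 150 mm along y, 32 mm high, walls and floor 3 mm thick. Origin: centre of its underside
- wash_bottle: bystander: white bottle, 62 mm across, 150 mm high, red cap; origin under its centre
- amber_jar: bystander: amber glass jar, 48 mm across, 65 mm high; origin under its centre
- tape_roll: bystander: yellow tape roll lying flat, 90 mm across, 24 mm high; origin under its centre
- vial: bystander: small glass vial, 24 mm across, 48 mm high, standing in front of the instrument left of the tray; origin under its centre
- slide_box: bystander: green slide box, 85 x 100 x 34 mm high; origin under its centre
- beaker: bystander: glass beaker, 66 mm across, 85 mm high; origin under its centre
- tweezers: bystander: steel tweezers lying on the slide box, 126 mm long along x, 17 mm wide, 7 mm high; origin under their middle

How it is judged (in metres and radians):
On the way:
1. all three specimens lie in the scoop's pan at once, with its lip drawn out in front of the front rod (x of specimen_white in the frame of scoop between 0.085 and 0.17 m and y of specimen_white in the frame of scoop between -0.047 and 0.047 m and z of specimen_white in the frame of scoop between -0.004 and 0.03 m and x of specimen_blue in the frame of scoop between 0.085 and 0.17 m and y of specimen_blue in the frame of scoop between -0.047 and 0.047 m and z of specimen_blue in the frame of scoop between -0.004 and 0.03 m and x of specimen_orange in the frame of scoop between 0.085 and 0.17 m and y of specimen_orange in the frame of scoop between -0.047 and 0.047 m and z of specimen_orange in the frame of scoop between -0.004 and 0.03 m and x of scoop_lip in the frame of instrument below -0.057 m), for 0.2 s.
At the end, for the whole second after the job is handed in: all three specimens lie at rest inside the dish; the dish stands flat within 40 mm of where it was; the scoop lies at rest flat on its pan on the table (within 0.1 rad and 12 mm), touching neither dish nor tray (x of specimen_white in the frame of dish between -0.062 and 0.062 m and y of specimen_white in the frame of dish between -0.075 and 0.075 m and z of specimen_white in the frame of dish between -0.005 and 0.032 m and linear speed of each of specimen_white, specimen_blue, specimen_orange, scoop below 0.02 m/s and x of specimen_blue in the frame of dish between -0.062 and 0.062 m and y of specimen_blue in the frame of dish between -0.075 and 0.075 m and z of specimen_blue in the frame of dish between -0.005 and 0.032 m and x of specimen_orange in the frame of dish between -0.062 and 0.062 m and y of specimen_orange in the frame of dish between -0.075 and 0.075 m and z of specimen_orange in the frame of dish between -0.005 and 0.032 m and distance of dish from where it was at the start of the episode below 0.04 m and angle between dish's own z axis and vertical below 0.08 rad and height (world z) of scoop below 0.012 m and angle between scoop's own z axis and vertical below 0.1 rad and contact force between scoop and dish below 0.05 N and contact force between scoop and tray below 0.05 N).
It fails at once if the scoop, the gripper or the arm strikes the instrument (over 1.5 N) (contact force between any of scoop, the fingers, the arm and instrument above 1.5 N).
It fails at once if a specimen is dropped from high up or flung (it moves faster than 1.7 m/s, a fall of about 150 mm) (linear speed of any of specimen_white, specimen_blue, specimen_orange above 1.7 m/s).
It fails at once if another thing on the bench is shifted by more than 30 mm or knocked over (distance of any of wash_bottle, amber_jar, tape_roll, vial, slide_box, beaker, tweezers from where it was at the start of the episode above 0.03 m or angle between any of wash_bottle, amber_jar, tape_roll, vial, slide_box, beaker, tweezers's own z axis and vertical above 0.4 rad).
It also fails if it takes over 72 s, if anything falls off the work surface, if the arm or the gripper's body presses on something with over 40 N, if the wrist force passes 120 N, or if a joint passes its speed limit or range.

### The arm

A 6-joint arm with a two-finger parallel gripper is mounted at the origin on the work surface. World frame = base frame: x ahead of the robot, y to its left, z up, the work surface at z = 0. Lengths are in mm, angles in rad, forces in N, time in s.
With the tool pointing down it reaches from about 400 to 925 mm from the base axis. Payload 12.5 kg.
Tool frame: the origin (TCP) lies midway between the tips of the shut fingers; the grasp point (between the pads) lies 19 mm behind it; z points along the fingers, y is the line along which they close (so a half turn about z gives the same grasp; the last joint's range is limited). The gripper opens to 95 mm and grips with 3 to 60 N. Pads are 20 mm wide; open, the fingers measure 119 mm over their backs; the gripper's body (75 mm by 180 mm) begins 59 mm behind the grasp point.
Start: joints at [-1.429, 0.491, 1.559, -0, 1.092, -0.106], TCP at [153.317, -605.921, 214.661] pointing down, gripper open.
Joint ranges: [-3.1, 3.1], [-0.84, 2.19], [0.05, 2.79], [-1.13, 4.28], [0.06, 2.93], [-2.69, 2.69]. Speed limits (rad/s): [2.22, 2.22, 2.79, 3.14, 3.14, 3.14].

### API

Orientations are given as [roll, pitch, yaw] about the fixed x, y, z axes, in that order (R = Rz(yaw) Ry(pitch) Rx(roll)).
In Python, from cell import state, viewer, env, models gives the robot as it stands. The module is installed in compiled form; this text tells all that it offers.
- The arm moves only by the tool arm_command, never from a script. Its argument "rows" is a list of rows, each a list of 2 entries, a list of its own where there are three numbers: the shift along the tool's x, y, z normalised to -1 to 1, where 1 is 0.25 m, then the turn about the tool's z normalised to -1 to 1, where 1 is pi rad. A call has exactly 5 rows; each row shifts and turns the commanded pose from where the row before left it, along the tool's axes as they then stand; what a row does not reach is not made up. A row lasts 1/10 s, in which the tool goes at most 50 mm and 8.59 degrees, less where a joint would pass 70% of its speed; a pose out of reach is approached as far as the arm can. A call with a number of a shift or a turn outside -1 to 1 is refused whole. A call with a gripper value outside its range is refused whole. "claw" is the opening, from 0 (shut) to 1 (fully open), set as the call begins (left out, the last holds). The fingers move at their own pace and stop on an object; the grip force is fixed at half the most. Time passes only in rows, so rows that do not move let the fingers close, or fill a call up. It gives the time, the measured TCP pose, the force, the opening and the grip force at its end, in the units of the state.
- state(): the state, without advancing time (a new reading comes with each control period).
- viewer.read_camera(name): name is "scene" or "top" or "wrist"; returns (picture, depth): 480x640x3 uint8, red, green, blue; 480x640 float32, mm along the optical axis (not along the pixel's ray), 0 where there is no reading.
- viewer.get_calibration(name): a dict with "camera_matrix" (3x3 intrinsics, pixels), "world_to_cam" (4x4, takes a point from world to camera coordinates). Camera axes: x right, y up, looking along -z (the intrinsics and any distortion apply to the point x, -y, -z); pixel columns grow to the right and rows downward; lengths in mm; the calibration is good to about 2 mm. The wrist camera is an equidistant fisheye: a pixel r from the principal point sees the ray r / f radians off the axis. A picture is of the moment at which its call begins: read the wrist's pose just before it. get_calibration takes no time and is no camera call; for the wrist camera it gives the pose at the moment of the call.
- env.job_done(): hands the job in; it is judged then, once.
Trained networks look in the newest picture that a camera, given by its name, has taken for a name from the list of things; names that differ only in an ending like _2 or _b are one class to them, and where a whole thing is asked for, a point or a joint stands for the part that bears it (a point fixed in the world has none). Each returns a list of dicts, best first, with "confidence" (0 to 1); they miss things now and then, are a little off and sometimes report something else, mostly with a low value. They report only what shows in the picture. A call takes as long as a camera call.
- models.search_frame(camera, label): "position" ([x, y, z] in mm, in world coordinates, good to about 4 mm: the middle of the surface that is visible of it).
- models.mark_of(camera, label): "position" ([x, y, z] in mm, in world coordinates, good to about 4 mm: a listed point, or the origin of a listed thing).
The state is a dict: "t": time; "joints": joint angles; "qvel": joint speeds; "tau": joint torques, N m; "eef_pos": TCP position; "tcp_rot": TCP orientation; "ft_force": force on the tool from outside, world axes, zero at the start; "moment": the same for the moment, N m; "opening": opening from 0.0 (shut) to 1.0 (fully open); "grip_force": force on a finger pad.
Only numpy, scipy, OpenCV 4.12 (cv2) and the standard library are available. Lean on these libraries where they do the work, as an engineer would, in place of code of your own. Each camera call takes 0.05 s, during which the arm holds its last target. There are 200 camera calls.

## Working session

There is one attempt and no reset: what is moved stays moved. The work goes in short steps, Python scripts to look and compute and a tool call to move; the robot and the scene stay as the last step left them, time stands still between calls to the robot, and variables do not carry over. Pictures are saved under pics/ and viewed, at most 10 in all, crops included, and the job is handed in when it is done.

Besides the shell and the picture viewer there is one more tool, called after "Emit:" as a command line: name --argument value ..., lists and objects as JSON in quotes. arm_command: Moves the arm, as the interface text tells. Scaled input: -1 to 1 covers 0.25 m each way for a shift and pi rad each way for a turn. Its arguments: {"type":"object","properties":{"rows":{"type":"array","items":{"type":"array"}},"claw":{"type":"number"}},"required":["rows"]}

```bash
mkdir -p pics; python3 - <<'E'
from cell import state, viewer, env, models
import cv2,numpy as np
s=state();print(s['t'],s['eef_pos'],s['tcp_rot'],s['opening'])
for c in ['scene','top']:
    p,d=viewer.read_camera(c);cv2.imwrite(f'pics/{c}0.png',p[:,:,::-1])
    for n in ['instrument','front_rod','tray','specimen_white','specimen_blue','specimen_orange','scoop','scoop_grip','scoop_lip','dish','wash_bottle','amber_jar','tape_roll','vial','slide_box','beaker','tweezers']:
        r=models.mark_of(c,n)
        print(c,n,[(np.round(q['position']).tolist(),round(q['confidence'],2)) for q in r[:2]])
print(state()['t'])
E
```

```text
0.0 [ 153.29761062 -605.66376843  214.0506431 ] [-3.14048399e+00 -1.20810096e-04  2.47817451e-01] 1.0021855739547834
scene instrument [([285.0, -419.0, -2.0], 0.44)]
scene front_rod [([645.0, 417.0, 1.0], 0.51)]
scene tray []
scene specimen_white []
scene specimen_blue []
scene specimen_orange []
scene scoop [([453.0, 219.0, -3.0], 0.58)]
scene scoop_grip [([456.0, 218.0, 45.0], 0.88)]
scene scoop_lip [([428.0, 380.0, 5.0], 0.75)]
scene dish [([405.0, -284.0, -4.0], 0.81)]
scene wash_bottle [([645.0, 416.0, -5.0], 0.72)]
scene amber_jar [([526.0, -447.0, 2.0], 0.84)]
scene tape_roll [([379.0, -468.0, 4.0], 0.9)]
scene vial [([554.0, 118.0, 2.0], 0.57), ([458.0, 216.0, -0.0], 0.49)]
scene slide_box [([283.0, -422.0, -0.0], 0.59)]
scene beaker [([616.0, -460.0, -4.0], 0.97)]
scene tweezers [([264.0, -426.0, 33.0], 0.55)]
top instrument [([645.0, -57.0, -3.0], 0.98)]
top front_rod [([592.0, -56.0, 69.0], 0.92), ([457.0, 218.0, 45.0], 0.35)]
top tray [([650.0, -56.0, -1.0], 0.89), ([277.0, -416.0, 1.0], 0.22)]
top specimen_white [([625.0, -75.0, 4.0], 0.53)]
top specimen_blue []
top specimen_orange [([625.0, -40.0, 6.0], 0.48), ([429.0, 388.0, -3.0], 0.24)]
top scoop [([451.0, 216.0, 1.0], 0.79)]
top scoop_grip [([459.0, 214.0, 44.0], 0.58)]
top scoop_lip [([426.0, 387.0, -0.0], 0.72)]
top dish [([407.0, -284.0, 2.0], 0.62), ([281.0, -417.0, 2.0], 0.38)]
top wash_bottle [([644.0, 419.0, -3.0], 0.74)]
top amber_jar [([524.0, -449.0, -4.0], 0.58)]
top tape_roll [([380.0, -463.0, 0.0], 0.97)]
top vial [([554.0, 115.0, -3.0], 0.45)]
top slide_box [([279.0, -415.0, 0.0], 0.66)]
top beaker [([616.0, -462.0, 1.0], 0.86), ([280.0, -419.0, 2.0], 0.55)]
top tweezers []
1.8
```

View pics/scene0.png

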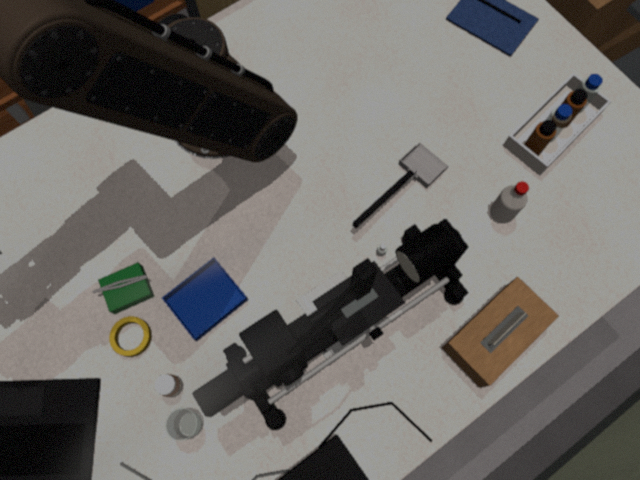

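View pics/top0.png

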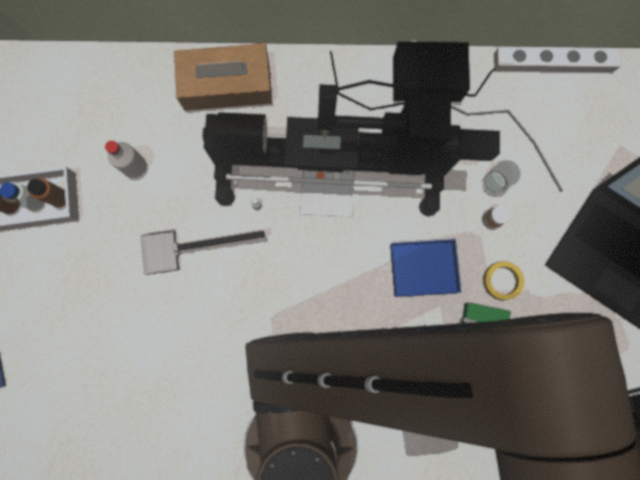

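The pictures show the scoop (pan at about (160,252) in "top", pointing left and handle to (265,235)). The tray's front edge is at about (300,213) to (352,216), the front rod runs from (228,177) to (430,186), and the dish is at (425,268). Next I'll get the yaws.

```bash
cat > h.py <<'E'
from cell import state, viewer, env, models
import cv2,numpy as np
def ray(c,uv,z):
    k=viewer.get_calibration(c);K=np.array(k['camera_matrix']);T=np.array(k['world_to_cam'])
    d=np.linalg.inv(K)@[uv[0],uv[1],1];d=T[:3,:3].T@(d*[1,-1,-1]);o=-T[:3,:3].T@T[:3,3]
    return o+d*(z-o[2])/d[2]
def st():
    s=state();print('t',round(s['t'],2),np.round(s['eef_pos'],1),np.round(s['tcp_rot'],3),'q',np.round(s['joints'],2),'F',np.round(s['ft_force'],1),'M',np.round(s['moment'],2),'op',round(s['opening'],3),round(s['grip_force'],1))
E
python3 - <<'E'
from h import *
st()
for n,z,a in [('rod',74,[(228,177),(430,186)]),('tray',2,[(300,213),(352,216)]),('dish',32,[(391,242),(457,239),(460,293),(394,297)]),('handle',50,[(265,235),(180,247)]),('pan',20,[(141,236),(174,231),(179,270),(146,275)]),('discO',10,[(320,174)])]:
    print(n,[np.round(ray('top',p,z)).tolist() for p in a])
p=cv2.imread('pics/top0.png')[130:230,190:480]
cv2.imwrite('pics/c.png',cv2.resize(p,None,fx=2.7,fy=2.7,interpolation=2))
E
```

```text
t 1.8 [ 153.3 -605.9  214.7] [ 3.142 -0.     0.248] q [-1.43  0.49  1.56  0.    1.09 -0.11] F [-0.4  0.1  1. ] M [-0.03 -0.02 -0.01] op 0.997 0.0
rod [[600.0, 175.0, 74.0], [586.0, -286.0, 74.0]]
tray [[533.0, 10.0, 2.0], [528.0, -115.0, 2.0]]
dish [[462.0, -203.0, 32.0], [471.0, -357.0, 32.0], [346.0, -360.0, 32.0], [335.0, -209.0, 32.0]]
handle [[471.0, 89.0, 50.0], [440.0, 282.0, 50.0]]
pan [[469.0, 383.0, 20.0], [482.0, 306.0, 20.0], [390.0, 290.0, 20.0], [377.0, 366.0, 20.0]]
discO [[629.0, -36.0, 10.0]]
```

View pics/c.png

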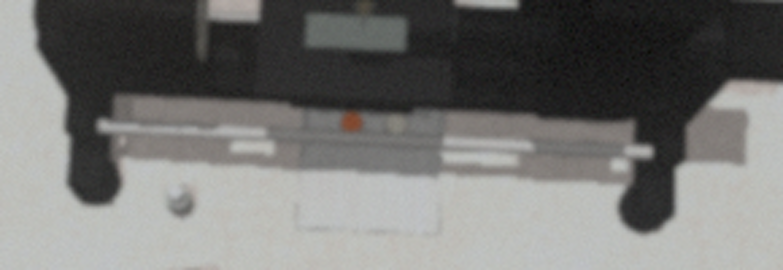

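```bash
cat >> h.py <<'E'
def plan(wps,start=None):
    """wps: (x,y,z,yaw,nrows); prints rows in calls of 5"""
    s=state()
    cur=np.array(list(s['eef_pos'])+[s['tcp_rot'][2]]) if start is None else np.array(start,float)
    rows=[]
    for *w,n in wps:
        w=np.array(w,float);a=cur.copy()
        for i in range(n):
            t=a+(w-a)*(i+1)/n;d=t-cur;c,sn=np.cos(cur[3]),np.sin(cur[3])
            v=np.round(np.array([c*d[0]+sn*d[1],sn*d[0]-c*d[1],-d[2]])/250,3);r=round(-d[3]/np.pi,4)
            if np.linalg.norm(v)*250>50.1 or abs(r)*180>8.59: print('LIMIT',v,r)
            rows.append([v.tolist(),r]);v=v*250
            cur=cur+np.array([c*v[0]+sn*v[1],sn*v[0]-c*v[1],-v[2],-r*np.pi])
    while len(rows)%5: rows.append([[0,0,0],0])
    for i in range(0,len(rows),5): print(str(rows[i:i+5]).replace(' ','').replace('-0.0,','0,').replace('0.0,','0,').replace('0.0]','0]'))
E
python3 - <<'E'
from h import *
plan([(330,-400,200,.45,6),(430,-120,200,.95,7),(457,217,150,1.735,9),(457,217,23.5,1.735,3)])
E
```

```text
[[[0.148,-0.104,0.01],np.float64(-0.0107)],[[0.151,-0.099,0.01],np.float64(-0.0108)],[[0.155,-0.094,0.009],np.float64(-0.0107)],[[0.157,-0.089,0.01],np.float64(-0.0107)],[[0.161,-0.083,0.01],np.float64(-0.0108)]]
[[[0.163,-0.078,0.01],np.float64(-0.0107)],[[0.121,-0.119,-0],np.float64(-0.0227)],[[0.129,-0.111,-0],np.float64(-0.0228)],[[0.137,-0.1,-0],np.float64(-0.0227)],[[0.144,-0.091,-0],np.float64(-0.0227)]]
[[[0.15,-0.081,-0],np.float64(-0.0228)],[[0.155,-0.069,-0],np.float64(-0.0227)],[[0.159,-0.058,-0],np.float64(-0.0227)],[[0.129,-0.077,0.022],np.float64(-0.0278)],[[0.135,-0.066,0.022],np.float64(-0.0277)]]
[[[0.14,-0.054,0.023],np.float64(-0.0278)],[[0.145,-0.042,0.022],np.float64(-0.0278)],[[0.147,-0.028,0.022],np.float64(-0.0277)],[[0.15,-0.016,0.022],np.float64(-0.0278)],[[0.15,-0.003,0.022],np.float64(-0.0278)]]
[[[0.15,0.011,0.022],np.float64(-0.0277)],[[0.148,0.023,0.023],np.float64(-0.0278)],[[0,0,0.169],np.float64(-0.0)],[[0,0,0.168],np.float64(-0.0)],[[0,0.001,0.169],np.float64(-0.0)]]
```

Emit:
arm_command --rows '[[[0.148,-0.104,0.01],-0.0107],[[0.151,-0.099,0.01],-0.0108],[[0.155,-0.094,0.009],-0.0107],[[0.157,-0.089,0.01],-0.0107],[[0.161,-0.083,0.01],-0.0108]]' --claw 1

```text
t: 2.3
eef_pos: [301.5, -433.0, 202.5]
tcp_rot: [3.141, -0.0, 0.418]
ft_force: [0.3, -1.1, 0.3]
opening: 0.997
grip_force: 0.0
```

Emit:
arm_command --rows '[[[0.163,-0.078,0.01],-0.0107],[[0.121,-0.119,0],-0.0227],[[0.129,-0.111,0],-0.0228],[[0.137,-0.1,0],-0.0227],[[0.144,-0.091,0],-0.0227]]'

```text
t: 2.8
eef_pos: [387.6, -238.5, 200.1]
tcp_rot: [3.141, -0.0, 0.738]
ft_force: [-0.2, -1.0, 0.9]
opening: 1.001
grip_force: 0.0
```

Emit:
arm_command --rows '[[[0.15,-0.081,0],-0.0228],[[0.155,-0.069,0],-0.0227],[[0.159,-0.058,0],-0.0227],[[0.129,-0.077,0.022],-0.0278],[[0.135,-0.066,0.022],-0.0277]]'

```text
t: 3.3
eef_pos: [436.2, -43.6, 188.9]
tcp_rot: [3.141, -0.0, 1.128]
ft_force: [0.3, -0.6, -0.5]
opening: 1.001
grip_force: 0.0
```

Emit:
arm_command --rows '[[[0.14,-0.054,0.023],-0.0278],[[0.145,-0.042,0.022],-0.0278],[[0.147,-0.028,0.022],-0.0277],[[0.15,-0.016,0.022],-0.0278],[[0.15,-0.003,0.022],-0.0278]]'

```text
t: 3.8
eef_pos: [450.8, 143.7, 161.1]
tcp_rot: [3.141, 0.0, 1.564]
ft_force: [1.0, -0.3, -0.3]
opening: 1.002
grip_force: 0.0
```

```bash
sed -i 's/r=round(-d\[3\]\/np.pi,4)/r=round(float(-d[3]\/np.pi),4)/' h.py; python3 - <<'E'
from h import *
st()
for i in range(2):
    p,d=viewer.read_camera('wrist')
    for n in ['scoop_grip','scoop_lip']:
        print(n,[(np.round(q['position'],1).tolist(),round(q['confidence'],2)) for q in models.mark_of('wrist',n)[:2]])
cv2.imwrite('pics/w1.png',p[:,:,::-1])
plan([(457,217,150,1.735,2),(457,217,23.5,1.735,3)])
E
```

```text
t 3.8 [450.8 143.7 161.1] [3.141 0.    1.564] q [ 0.17  0.35  1.98 -0.    0.81  0.18] F [ 1.  -0.3 -0.3] M [-0.04 -0.12 -0.01] op 1.002 0.0
scoop_grip [([452.4, 216.3, 43.7], 0.67)]
scoop_lip []
scoop_grip [([454.1, 214.6, 45.4], 0.75)]
scoop_lip []
[[[0.151,0.011,0.022],-0.0279],[[0.15,0.024,0.023],-0.028],[[0,0,0.169],0],[[0,0,0.168],0],[[0,0,0.169],0]]
```

View pics/w1.png

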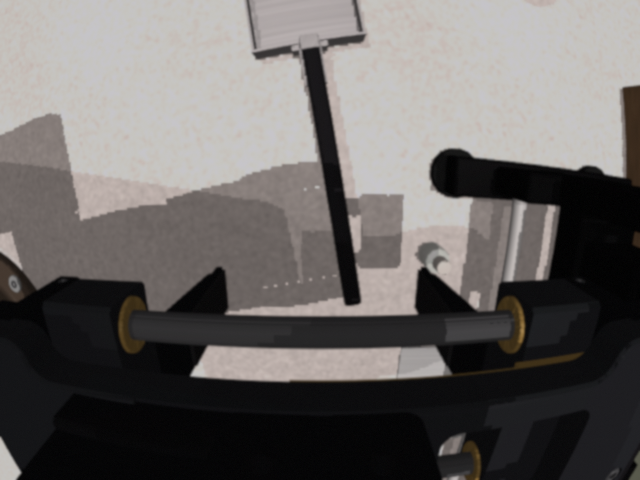

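The wrist view shows the handle running from (310,48) at the pan to (352,300) at the rear, cleanly between the fingers, and the vial at (432,255). I'm going down to grip.

Emit:
arm_command --rows '[[[0.149,0.007,0.022],-0.028],[[0.148,0.019,0.023],-0.028],[[0,0,0.169],0],[[0,0,0.168],0],[[0,0,0.169],0]]'

```text
t: 4.6
eef_pos: [455.3, 215.7, 22.5]
tcp_rot: [3.14, -0.0, 1.735]
ft_force: [1.4, -0.5, -1.2]
opening: 1.002
grip_force: 0.0
```

Emit:
arm_command --rows '[[[0,0,0],0],[[0,0,0],0],[[0,0,0],0],[[0,0,0],0],[[0,0,0],0]]' --claw 0

```text
t: 5.1
eef_pos: [455.5, 216.7, 24.9]
tcp_rot: [3.139, -0.0, 1.736]
ft_force: [-0.7, 0.2, 0.9]
opening: 0.636
grip_force: 0.0
```

Emit:
arm_command --rows '[[[0,0,0],0],[[0,0,0],0],[[0,0,0],0],[[0,0,0],0],[[0,0,0],0]]'

```text
t: 5.6
eef_pos: [454.8, 216.6, 23.3]
tcp_rot: [-3.141, 0.0, 1.737]
ft_force: [-0.7, -0.1, 0.0]
opening: 0.219
grip_force: 0.0
```

Emit:
arm_command --rows '[[[0,0,0],0],[[0,0,0],0],[[0,0,0],0],[[0,0,0],0],[[0,0,0],0]]'

```text
t: 6.1
eef_pos: [454.8, 216.6, 23.3]
tcp_rot: [-3.141, 0.0, 1.737]
ft_force: [0.1, 1.1, -0.5]
opening: 0.145
grip_force: 30.0
```

Emit:
arm_command --rows '[[[0,0,-0.03],0],[[0,0,-0.05],0],[[0,0,-0.06],0],[[0,0,-0.06],0],[[0,0,-0.06],0]]'

```text
t: 6.6
eef_pos: [454.8, 216.5, 89.9]
tcp_rot: [3.141, 0.0, 1.737]
ft_force: [0.1, -0.0, -2.2]
opening: 0.144
grip_force: 30.0
```

```bash
python3 - <<'E'
from h import *
st()
p,d=viewer.read_camera('wrist')
for n in ['scoop_grip','scoop_lip']:
    print(n,[(np.round(q['position'],1).tolist(),round(q['confidence'],2)) for q in models.mark_of('wrist',n)[:2]])
p,d=viewer.read_camera('scene')
for n in ['scoop_grip','scoop_lip']:
    print(n,[(np.round(q['position'],1).tolist(),round(q['confidence'],2)) for q in models.mark_of('scene',n)[:2]])
cv2.imwrite('pics/w2.png',p[100:300,300:520,::-1])
E
```

```text
t 6.6 [454.8 216.5  89.9] [3.141 0.    1.737] q [ 0.31  0.5   1.98 -0.    0.66  0.15] F [ 0.1 -0.  -2.2] M [-0.22 -0.15  0.04] op 0.144 30.0
scoop_grip [([453.0, 215.6, 111.3], 0.95), ([644.1, 411.8, 2.5], 0.31)]
scoop_lip []
scoop_grip [([458.0, 218.0, 108.9], 0.96)]
scoop_lip [([424.5, 385.0, 71.4], 0.92)]
```

The grip holds rigidly when empty. I'll test whether a softer grip lets the pan droop, since that will be the tipping method.

Emit:
arm_command --rows '[[[0,0,0.08],0],[[0,0,0.03],0],[[0,0,0],0],[[0,0,0],0],[[0,0,0],0]]' --claw 0.14

```text
t: 7.4
eef_pos: [455.0, 216.6, 61.2]
tcp_rot: [3.141, 0.0, 1.737]
ft_force: [0.6, 0.1, -1.6]
opening: 0.148
grip_force: 30.0
```

```bash
python3 - <<'E'
from h import *
st()
p,d=viewer.read_camera('scene')
for n in ['scoop_grip','scoop_lip']:
    print(n,[(np.round(q['position'],1).tolist(),round(q['confidence'],2)) for q in models.mark_of('scene',n)[:2]])
E
```

```text
t 7.4 [455.  216.6  61.2] [3.141 0.    1.737] q [ 0.31  0.55  2.   -0.    0.59  0.15] F [ 0.6  0.1 -1.6] M [-0.2  -0.16 -0.01] op 0.148 30.0
scoop_grip [([457.3, 215.4, 81.6], 0.56)]
scoop_lip [([422.1, 383.8, 42.6], 0.85)]
```

```bash
python3 - <<'E'
from h import *
plan([(430,100,110,.9,6),(404,15,110,0,7),(405,-47.6,110,-.035,2)])
E
```

```text
[[[-0.074,-0.029,-0.033],0.0444],[[-0.077,-0.019,-0.032],0.0444],[[-0.079,-0.008,-0.033],0.0443],[[-0.08,0.004,-0.032],0.0444],[[-0.078,0.014,-0.033],0.0444]]
[[[-0.076,0.025,-0.032],0.0444],[[-0.047,0.019,-0],0.0409],[[-0.045,0.024,-0],0.0409],[[-0.041,0.03,-0],0.041],[[-0.036,0.035,-0],0.0409]]
[[[-0.032,0.039,-0],0.0409],[[-0.027,0.043,-0],0.0409],[[-0.021,0.047,-0],0.041],[[0.002,0.125,-0],0.0056],[[0.004,0.125,-0],0.0055]]
```

Emit:
arm_command --rows '[[[-0.074,-0.029,-0.033],0.0444],[[-0.077,-0.019,-0.032],0.0444],[[-0.079,-0.008,-0.033],0.0443],[[-0.08,0.004,-0.032],0.0444],[[-0.078,0.014,-0.033],0.0444]]' --claw 0

```text
t: 8.05
eef_pos: [433.8, 118.7, 102.2]
tcp_rot: [3.141, -0.0, 1.034]
ft_force: [1.0, -0.5, -0.9]
opening: 0.141
grip_force: 30.0
```

Emit:
arm_command --rows '[[[-0.076,0.025,-0.032],0.0444],[[-0.047,0.019,0],0.0409],[[-0.045,0.024,0],0.0409],[[-0.041,0.03,0],0.041],[[-0.036,0.035,0],0.0409]]'

```text
t: 8.55
eef_pos: [414.9, 50.9, 109.9]
tcp_rot: [3.141, -0.0, 0.38]
ft_force: [-0.2, -0.3, -2.0]
opening: 0.146
grip_force: 30.0
```

Emit:
arm_command --rows '[[[-0.032,0.039,0],0.0409],[[-0.027,0.043,0],0.0409],[[-0.021,0.047,0],0.041],[[0.002,0.125,0],0.0056],[[0.004,0.125,0],0.0055]]'

```text
t: 9.05
eef_pos: [404.7, -48.3, 110.0]
tcp_rot: [3.141, -0.0, -0.035]
ft_force: [-0.2, 0.2, -1.4]
opening: 0.147
grip_force: 30.0
```

```bash
python3 - <<'E'
from h import *
st()
for c in ['wrist','top','scene']:
  p,d=viewer.read_camera(c)
  for n in ['scoop_grip','scoop_lip','front_rod','tray','specimen_white','specimen_blue','specimen_orange']:
    print(c,n,[(np.round(q['position'],1).tolist(),round(q['confidence'],2)) for q in models.mark_of(c,n)[:2]])
  if c=='wrist': cv2.imwrite('pics/w3.png',p[:,:,::-1])
E
```

```text
t 9.05 [404.7 -48.3 110. ] [ 3.141 -0.    -0.035] q [-0.28  0.36  2.18  0.    0.6   1.32] F [-0.2  0.2 -1.4] M [0.07 0.19 0.03] op 0.147 30.0
wrist scoop_grip [([405.2, -51.6, 131.7], 0.75)]
wrist scoop_lip [([551.0, 117.1, -0.0], 0.63)]
wrist front_rod []
wrist tray []
wrist specimen_white []
wrist specimen_blue [([406.5, -288.8, 5.5], 0.19)]
wrist specimen_orange []
top scoop_grip [([643.4, 417.7, -4.7], 0.48)]
top scoop_lip [([576.1, -47.6, 86.5], 0.73)]
top front_rod [([593.8, -55.4, 66.7], 0.66)]
top tray [([645.9, -59.2, -0.7], 0.83), ([524.1, -449.6, -2.3], 0.69)]
top specimen_white [([405.8, -284.1, 1.3], 0.61), ([625.6, -77.2, 0.4], 0.45)]
top specimen_blue []
top specimen_orange [([622.3, -39.5, 7.4], 0.54)]
scene scoop_grip [([554.4, 114.0, 2.1], 0.69), ([405.7, -48.6, 130.9], 0.58)]
scene scoop_lip [([576.0, -57.3, 89.3], 0.81)]
scene front_rod []
scene tray []
scene specimen_white []
scene specimen_blue []
scene specimen_orange []
```

View pics/w3.png

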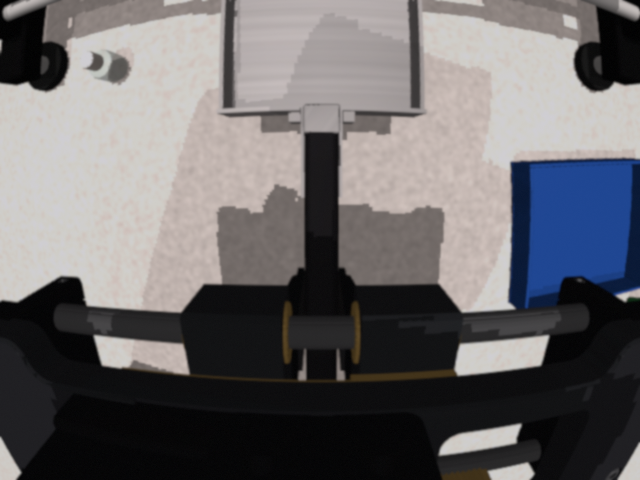

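The lip is at about (576,-52), in front of the rod and on the tray's centre line. I'll lower it onto the tray.

Emit:
arm_command --rows '[[[0,0,0.15],0],[[0,0,0.12],0],[[0,0,0.06],0],[[0,0,0],0],[[0,0,0],0]]'

```text
t: 10.75
eef_pos: [404.9, -47.7, 27.3]
tcp_rot: [-3.142, 0.0, -0.035]
ft_force: [0.4, -0.5, -2.1]
opening: 0.147
grip_force: 30.0
```

Emit:
arm_command --rows '[[[0,0,0.004],0],[[0,0,0.004],0],[[0,0,0],0],[[0,0,0],0],[[0,0,0],0]]'

```text
t: 11.25
eef_pos: [404.9, -47.7, 25.3]
tcp_rot: [3.141, -0.0, -0.035]
ft_force: [-0.8, -0.3, -1.3]
opening: 0.148
grip_force: 30.0
```

```bash
python3 - <<'E'
from h import *
st()
for c in ['top','scene']:
  p,d=viewer.read_camera(c)
  print([(np.round(q['position'],1).tolist(),round(q['confidence'],2)) for q in models.mark_of(c,'scoop_lip')[:2]])
E
```

```text
t 11.25 [404.9 -47.7  25.3] [ 3.141 -0.    -0.035] q [-0.28  0.54  2.25 -0.    0.34  1.33] F [-0.8 -0.3 -1.3] M [ 0.01  0.19 -0.06] op 0.148 30.0
[]
[([574.5, -56.4, 5.2], 0.56)]
```

Emit:
arm_command --rows '[[[0,0,0.004],0],[[0,0,0],0],[[0,0,0],0],[[0,0,0],0],[[0,0,0],0]]'

```text
t: 11.95
eef_pos: [404.9, -47.7, 24.1]
tcp_rot: [3.141, -0.0, -0.035]
ft_force: [-1.2, -0.3, -0.6]
opening: 0.142
grip_force: 30.0
```

```bash
python3 -c "
from h import *
st()"
```

```text
t 11.95 [404.9 -47.7  24.1] [ 3.141 -0.    -0.035] q [-0.28  0.55  2.25 -0.    0.34  1.33] F [-1.2 -0.3 -0.6] M [ 0.09  0.09 -0.01] op 0.142 30.0
```

Emit:
arm_command --rows '[[[0,0,0.004],0],[[0.04,0,0],0],[[0.06,0,0],0],[[0.06,0,0],0],[[0.06,0,0],0]]'

```text
t: 12.45
eef_pos: [461.0, -49.6, 23.4]
tcp_rot: [3.141, -0.0, -0.035]
ft_force: [-2.1, -1.1, 4.1]
opening: 0.147
grip_force: 30.0
```

Emit:
arm_command --rows '[[[0.04,0,0],0],[[0.04,0,0],0],[[0.04,0,0],0],[[0.04,0,0],0],[[0.02,0,0],0]]'

```text
t: 12.95
eef_pos: [505.3, -51.1, 23.2]
tcp_rot: [3.142, 0.0, -0.035]
ft_force: [-2.8, 1.0, 3.7]
opening: 0.144
grip_force: 30.0
```

```bash
python3 - <<'E'
from h import *
st()
for c in ['top','wrist']:
  p,d=viewer.read_camera(c)
  for n in ['specimen_white','specimen_blue','specimen_orange','scoop_grip']:
    print(c,n,[(np.round(q['position'],1).tolist(),round(q['confidence'],2)) for q in models.mark_of(c,n)[:2]])
E
```

```text
t 12.95 [505.3 -51.1  23.2] [ 3.142  0.    -0.035] q [-0.23  0.62  2.01 -0.    0.51  1.37] F [-2.8  1.   3.7] M [ 0.07  0.27 -0.01] op 0.144 30.0
top specimen_white []
top specimen_blue [([279.9, -419.1, -1.2], 0.62)]
top specimen_orange [([270.9, -422.5, 35.4], 0.22)]
top scoop_grip []
wrist specimen_white []
wrist specimen_blue []
wrist specimen_orange []
wrist scoop_grip [([505.0, -51.8, 42.8], 0.93)]
```

Emit:
arm_command --rows '[[[0.016,0,0],0],[[0.016,0,0],0],[[0.012,0,0],0],[[0,0,0],0],[[0,0,0],0]]'

```text
t: 13.95
eef_pos: [515.8, -51.5, 23.1]
tcp_rot: [3.142, 0.0, -0.035]
ft_force: [0.1, 1.3, 3.6]
opening: 0.146
grip_force: 30.0
```

Emit:
arm_command --rows '[[[0.008,0,0],0],[[0.004,0,0],0],[[0,0,0],0],[[0,0,0],0],[[0,0,0],0]]'

```text
t: 14.45
eef_pos: [518.5, -51.6, 23.1]
tcp_rot: [-3.142, 0.001, -0.035]
ft_force: [-1.8, 0.8, 5.2]
opening: 0.146
grip_force: 30.0
```

Emit:
arm_command --rows '[[[0.006,0,0],0],[[0,0,0],0],[[0,0,0],0],[[0,0,0],0],[[0,0,0],0]]'

```text
t: 14.95
eef_pos: [519.1, -51.5, 23.1]
tcp_rot: [-3.141, 0.002, -0.035]
ft_force: [-6.4, -0.5, 8.5]
opening: 0.144
grip_force: 30.0
```

Emit:
arm_command --rows '[[[0.006,0,0],0],[[0,0,0],0],[[0,0,0],0],[[0,0,0],0],[[0,0,0],0]]'

```text
t: 15.45
eef_pos: [519.2, -51.4, 23.0]
tcp_rot: [-3.141, 0.005, -0.035]
ft_force: [-12.1, -2.2, 11.6]
opening: 0.145
grip_force: 30.0
```

Emit:
arm_command --rows '[[[-0.014,0,0],0],[[-0.02,0,-0.004],0],[[-0.036,0,0],0],[[-0.048,0,0],0],[[-0.052,0,0],0]]'

```text
t: 15.95
eef_pos: [477.9, -50.1, 23.9]
tcp_rot: [-3.141, 0.001, -0.035]
ft_force: [-0.1, -0.9, -3.0]
opening: 0.142
grip_force: 30.0
```

Emit:
arm_command --rows '[[[-0.06,0,0],0],[[-0.06,0,0],0],[[-0.06,0,0],0],[[-0.048,0,0],0],[[-0.032,0,0],0]]'

```text
t: 16.45
eef_pos: [412.9, -47.8, 24.2]
tcp_rot: [-3.142, 0.001, -0.035]
ft_force: [-0.6, 0.1, -3.0]
opening: 0.145
grip_force: 30.0
```

```bash
python3 - <<'E'
from h import *
st()
for c in ['top','wrist']:
  p,d=viewer.read_camera(c)
  for n in ['specimen_white','specimen_blue','specimen_orange','scoop_lip']:
    print(c,n,[(np.round(q['position'],1).tolist(),round(q['confidence'],2)) for q in models.mark_of(c,n)[:2]])
  if c=='wrist':cv2.imwrite('pics/w4.png',p[:240,:,::-1])
  else: cv2.imwrite('pics/t4.png',cv2.resize(p[150:240,280:370,::-1],None,fx=6,fy=6,interpolation=2))
E
```

```text
t 16.45 [412.9 -47.8  24.2] [-3.142e+00  1.000e-03 -3.500e-02] q [-0.27  0.55  2.23 -0.    0.36  1.33] F [-0.6  0.1 -3. ] M [ 0.04  0.34 -0.02] op 0.145 30.0
top specimen_white [([569.4, -77.8, 8.0], 0.38)]
top specimen_blue [([572.4, -53.8, 5.2], 0.46)]
top specimen_orange [([569.1, -35.6, 11.1], 0.44), ([642.1, -57.6, 0.7], 0.35)]
top scoop_lip [([583.6, -54.3, 6.1], 0.69)]
wrist specimen_white []
wrist specimen_blue []
wrist specimen_orange [([418.2, -54.8, 46.4], 0.72)]
wrist scoop_lip []
```

View pics/w4.png

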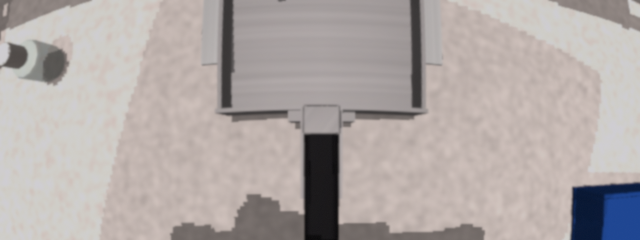

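View pics/t4.png

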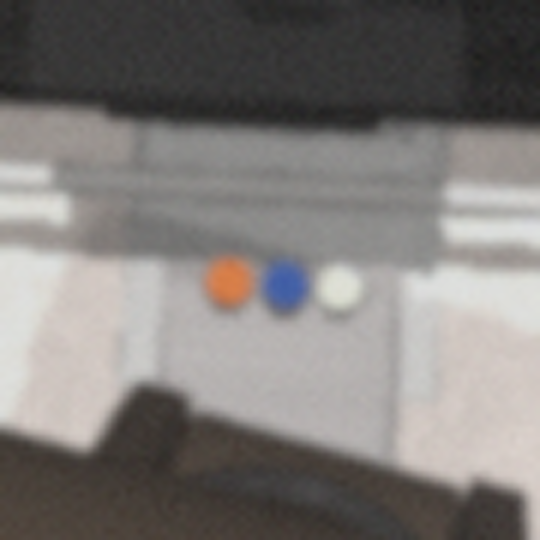

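The wrist view shows the empty rear of the pan. The top crop shows orange, blue and white side by side on the pan just behind the lip, at about (230,282), (285,285) and (340,288). A quick forward start with a gentle stop should slide them deeper.

Emit:
arm_command --rows '[[[0.1,0,0],0],[[0.08,0,0],0],[[0.056,0,0],0],[[0.032,0,0],0],[[0.012,0,0],0]]'

```text
t: 17.45
eef_pos: [484.6, -50.4, 24.0]
tcp_rot: [3.142, 0.0, -0.035]
ft_force: [-0.4, -0.5, -3.6]
opening: 0.144
grip_force: 30.0
```

Emit:
arm_command --rows '[[[-0.012,0,0],0],[[-0.028,0,0],0],[[-0.044,0,0],0],[[-0.052,0,0],0],[[-0.052,0,0],0]]'

```text
t: 17.95
eef_pos: [435.4, -48.6, 24.2]
tcp_rot: [-3.142, 0.001, -0.035]
ft_force: [0.4, 0.5, -2.8]
opening: 0.144
grip_force: 30.0
```

Emit:
arm_command --rows '[[[-0.052,0,0],0],[[-0.036,0,0],0],[[-0.02,0,-0.012],0],[[-0.012,0,-0.024],0],[[0,0,-0.04],0]]'

```text
t: 18.45
eef_pos: [406.9, -47.7, 43.5]
tcp_rot: [-3.141, 0.001, -0.035]
ft_force: [0.1, -0.4, -2.6]
opening: 0.144
grip_force: 30.0
```

```bash
python3 - <<'E'
from h import *
st()
for c in ['top','scene']:
  p,d=viewer.read_camera(c)
  for n in ['specimen_white','specimen_blue','specimen_orange','scoop_lip']:
    print(c,n,[(np.round(q['position'],1).tolist(),round(q['confidence'],2)) for q in models.mark_of(c,n)[:2]])
E
```

```text
t 18.45 [406.9 -47.7  43.5] [-3.141e+00  1.000e-03 -3.500e-02] q [-0.28  0.5   2.24 -0.    0.4   1.33] F [ 0.1 -0.4 -2.6] M [0.03 0.26 0.02] op 0.144 30.0
top specimen_white [([554.6, -78.1, 24.7], 0.5)]
top specimen_blue [([549.2, -52.5, 20.7], 0.46)]
top specimen_orange [([551.4, -36.5, 29.9], 0.59)]
top scoop_lip [([577.3, -49.7, 23.4], 0.96), ([521.5, -447.7, -3.1], 0.25)]
scene specimen_white [([555.5, -78.8, 23.6], 0.46)]
scene specimen_blue [([555.9, -50.9, 19.4], 0.64)]
scene specimen_orange [([558.9, -26.9, 19.0], 0.56)]
scene scoop_lip [([579.6, -57.0, 27.7], 0.75)]
```

```bash
python3 - <<'E'
from h import *
plan([(406,-49,105,-.035,3),(402,-65,108,0,2),(388,-130,108,.25,5),(392,-250,108,.85,7),(413,-410,108,1.55,10),(414,-424,108,1.636,3)])
E
```

```text
[[[-0.002,0.002,-0.083],0],[[-0.001,0.002,-0.083],0],[[-0.002,0.001,-0.082],0],[[-0.007,0.032,-0.006],-0.0056],[[-0.007,0.033,-0.006],-0.0055]]
[[[-0.011,0.052,-0],-0.0159],[[-0.014,0.051,-0],-0.0159],[[-0.016,0.051,-0],-0.0159],[[-0.019,0.049,-0],-0.016],[[-0.022,0.049,-0],-0.0159]]
[[[-0.015,0.067,-0],-0.0273],[[-0.02,0.066,-0],-0.0273],[[-0.026,0.063,-0],-0.0272],[[-0.031,0.061,-0],-0.0273],[[-0.037,0.058,-0],-0.0273]]
[[[-0.041,0.055,-0],-0.0273],[[-0.046,0.051,-0],-0.0273],[[-0.043,0.049,-0],-0.0223],[[-0.045,0.045,-0],-0.0223],[[-0.049,0.042,-0],-0.0222]]
[[[-0.052,0.039,-0],-0.0223],[[-0.054,0.035,-0],-0.0223],[[-0.057,0.031,-0],-0.0223],[[-0.058,0.027,-0],-0.0223],[[-0.061,0.023,-0],-0.0222]]
[[[-0.062,0.018,-0],-0.0223],[[-0.063,0.015,-0],-0.0223],[[-0.018,0.002,-0],-0.0091],[[-0.019,0.001,-0],-0.0091],[[-0.019,0,-0],-0.0092]]
```

Emit:
arm_command --rows '[[[-0.002,0.002,-0.083],0],[[-0.001,0.002,-0.083],0],[[-0.002,0.001,-0.082],0],[[-0.007,0.032,-0.006],-0.0056],[[-0.007,0.033,-0.006],-0.0055]]'

```text
t: 19.45
eef_pos: [402.1, -65.2, 108.6]
tcp_rot: [3.141, -0.001, 0.001]
ft_force: [-0.3, -0.1, -3.5]
opening: 0.145
grip_force: 30.0
```

Emit:
arm_command --rows '[[[-0.011,0.052,0],-0.0159],[[-0.014,0.051,0],-0.0159],[[-0.016,0.051,0],-0.0159],[[-0.019,0.049,0],-0.016],[[-0.022,0.049,0],-0.0159]]'

```text
t: 19.95
eef_pos: [387.7, -130.5, 108.0]
tcp_rot: [-3.142, 0.0, 0.252]
ft_force: [0.7, -0.3, -2.8]
opening: 0.147
grip_force: 30.0
```

Emit:
arm_command --rows '[[[-0.015,0.067,0],-0.0273],[[-0.02,0.066,0],-0.0273],[[-0.026,0.063,0],-0.0272],[[-0.031,0.061,0],-0.0273],[[-0.037,0.058,0],-0.0273]]'

```text
t: 20.45
eef_pos: [390.7, -216.4, 107.9]
tcp_rot: [-3.142, 0.0, 0.682]
ft_force: [-0.1, 0.7, -3.3]
opening: 0.15
grip_force: 30.0
```

Emit:
arm_command --rows '[[[-0.041,0.055,0],-0.0273],[[-0.046,0.051,0],-0.0273],[[-0.043,0.049,0],-0.0223],[[-0.045,0.045,0],-0.0223],[[-0.049,0.042,0],-0.0222]]'

```text
t: 20.95
eef_pos: [398.2, -298.7, 107.9]
tcp_rot: [3.142, 0.0, 1.063]
ft_force: [0.1, 0.4, -3.3]
opening: 0.149
grip_force: 30.0
```

Emit:
arm_command --rows '[[[-0.052,0.039,0],-0.0223],[[-0.054,0.035,0],-0.0223],[[-0.057,0.031,0],-0.0223],[[-0.058,0.027,0],-0.0223],[[-0.061,0.023,0],-0.0222]]'

```text
t: 21.45
eef_pos: [408.9, -378.8, 107.8]
tcp_rot: [-3.142, 0.0, 1.413]
ft_force: [0.8, -0.2, -2.8]
opening: 0.146
grip_force: 30.0
```

Emit:
arm_command --rows '[[[-0.062,0.018,0],-0.0223],[[-0.063,0.015,0],-0.0223],[[-0.018,0.002,0],-0.0091],[[-0.019,0.001,0],-0.0091],[[-0.019,0,0],-0.0092]]'

```text
t: 21.95
eef_pos: [413.9, -424.5, 107.7]
tcp_rot: [-3.141, 0.0, 1.637]
ft_force: [0.7, 0.9, -2.7]
opening: 0.148
grip_force: 30.0
```

```bash
python3 - <<'E'
from h import *
st()
for c in ['top','scene']:
  p,d=viewer.read_camera(c)
  for n in ['specimen_white','specimen_blue','specimen_orange','scoop_lip','dish']:
    print(c,n,[(np.round(q['position'],1).tolist(),round(q['confidence'],2)) for q in models.mark_of(c,n)[:2]])
  if c=='scene':cv2.imwrite('pics/s5.png',cv2.resize(p[200:400,60:300,::-1],None,fx=3,fy=3,interpolation=2))
E
```

```text
t 21.95 [ 413.9 -424.5  107.7] [-3.141  0.     1.637] q [-0.91  0.57  1.75 -0.    0.82 -0.98] F [ 0.7  0.9 -2.7] M [-0.3  -0.12  0.01] op 0.148 30.0
top specimen_white []
top specimen_blue [([524.6, -450.5, -3.1], 0.4)]
top specimen_orange []
top scoop_lip []
top dish []
scene specimen_white [([425.5, -281.7, 73.5], 0.53)]
scene specimen_blue [([401.1, -276.1, 74.6], 0.39)]
scene specimen_orange [([643.9, 416.9, 0.5], 0.41), ([385.0, -281.7, 73.0], 0.4)]
scene scoop_lip [([382.2, -280.5, 74.0], 0.7), ([400.9, -260.9, 75.6], 0.65)]
scene dish [([406.9, -282.4, 0.4], 0.66), ([383.2, -279.7, 71.2], 0.62)]
```

View pics/s5.png

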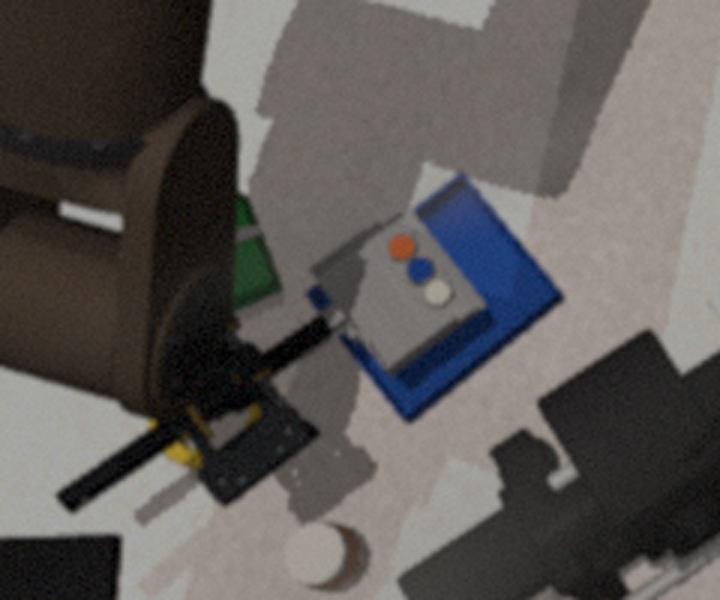

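The scene crop shows all three discs together on the pan over the dish (white at (437,292), blue at (420,270), orange at (402,246)), with the pan slightly nose-down. Before pulling back I need to check the room behind the handle, where the black laptop is.

```bash
python3 - <<'E'
from h import *
def cloud(c):
    p,d=viewer.read_camera(c);k=viewer.get_calibration(c);K=np.array(k['camera_matrix']);T=np.array(k['world_to_cam'])
    v,u=np.mgrid[:480,:640];r=np.linalg.inv(K)@np.stack([u.ravel(),v.ravel(),np.ones(u.size)])
    P=(r*d.ravel())*np.array([[1],[-1],[-1]]);W=T[:3,:3].T@(P-T[:3,3:4]);W[:,d.ravel()==0]=np.nan
    return p,W.reshape(3,480,640)
for c in ['top','scene']:
    p,W=cloud(c)
    m=(W[2]>15)&(W[1]<-540)&(W[0]>250)&(W[0]<650)&(W[2]<350)
    X=W[:,m]
    for y0 in range(-780,-540,20):
        s=X[:,(X[1]>=y0)&(X[1]<y0+20)]
        if s.shape[1]>3: print(c,y0,s.shape[1],np.round(np.percentile(s[0],[2,98])),np.round(np.percentile(s[2],[2,50,98])))
    if c=='scene':
        # pan pitch: floor points
        dirv=np.array([np.cos(1.637),np.sin(1.637)]);o=np.array([413.9,-424.5])
        a=(W[0]-o[0])*dirv[0]+(W[1]-o[1])*dirv[1];b=-(W[0]-o[0])*dirv[1]+(W[1]-o[1])*dirv[0]
        for lo in range(90,170,15):
            q=(a>lo)&(a<lo+15)&(abs(b)<40)&(W[2]>40);print(lo,q.sum(),np.round(np.percentile(W[2][q],[10,30,50]),1))
E
```

```text
top -780 984 [290. 568.] [15. 18. 56.]
top -760 1151 [301. 594.] [15. 19. 91.]
top -740 1305 [314. 624.] [ 15.  20. 129.]
top -720 1219 [327. 632.] [ 15.  20. 134.]
top -700 625 [339. 607.] [15. 18. 39.]
top -680 289 [347. 573.] [15. 18. 23.]
top -660 77 [507. 549.] [16. 18. 22.]
scene -780 666 [347. 525.] [15. 18. 22.]
scene -760 853 [313. 539.] [15. 18. 22.]
scene -740 880 [316. 550.] [15. 18. 22.]
scene -720 875 [330. 567.] [15. 18. 22.]
scene -700 884 [346. 578.] [15. 17. 22.]
scene -680 739 [357. 569.] [15. 17. 22.]
scene -660 586 [369. 541.] [15. 17. 22.]
scene -640 390 [381. 514.] [15. 17. 21.]
scene -620 268 [394. 487.] [15. 17. 22.]
scene -600 152 [406. 462.] [15. 17. 21.]
scene -580 23 [418. 436.] [16. 17. 22.]
scene -560 52 [418. 432.] [136. 157. 162.]
90 1169 [ 77.4 424.7 485.1]
105 1115 [ 76.2 434.7 483.2]
120 949 [ 74.5 442.1 514.8]
135 773 [ 79.1  88.5 533.3]
150 680 [ 70.9  77.9 538. ]
165 250 [525.7 547.1 564.8]
```

Emit:
arm_command --rows '[[[0.008,0,0.02],0],[[0.008,0,0.035],0],[[0.008,0,0.035],0],[[0,0,0.02],0],[[0,0,0.01],0]]'

```text
t: 23.15
eef_pos: [413.4, -417.9, 77.2]
tcp_rot: [-3.141, -0.001, 1.636]
ft_force: [0.2, -0.2, -2.0]
opening: 0.148
grip_force: 30.0
```

```bash
python3 - <<'E'
from h import *
st()
p,d=viewer.read_camera('scene')
for n in ['specimen_white','specimen_blue','specimen_orange','scoop_lip']:
    print(n,[(np.round(q['position'],1).tolist(),round(q['confidence'],2)) for q in models.mark_of('scene',n)[:2]])
E
```

```text
t 23.15 [ 413.4 -417.9   77.2] [-3.141e+00 -1.000e-03  1.636e+00] q [-0.9   0.61  1.78 -0.    0.75 -0.97] F [ 0.2 -0.2 -2. ] M [-0.27 -0.09  0.02] op 0.148 30.0
specimen_white [([426.9, -273.3, 43.6], 0.64)]
specimen_blue [([400.3, -274.3, 44.1], 0.65)]
specimen_orange [([381.1, -272.9, 42.9], 0.51)]
scoop_lip [([402.4, -254.0, 44.6], 0.63)]
```

Emit:
arm_command --rows '[[[-0.2,0,0],0],[[-0.2,0,0],0],[[-0.12,0,0],0],[[0,0,0],0],[[0,0,0],0]]'

```text
t: 23.9
eef_pos: [421.6, -547.9, 77.9]
tcp_rot: [-3.141, -0.001, 1.635]
ft_force: [-0.0, 0.4, -1.6]
opening: 0.146
grip_force: 30.0
```

```bash
python3 - <<'E'
from h import *
st()
for c in ['scene','top']:
  p,d=viewer.read_camera(c)
  for n in ['specimen_white','specimen_blue','specimen_orange','scoop_lip','dish']:
    print(n,[(np.round(q['position'],1).tolist(),round(q['confidence'],2)) for q in models.mark_of(c,n)[:2]])
  if c=='scene':cv2.imwrite('pics/s6.png',cv2.resize(p[200:400,60:300,::-1],None,fx=3,fy=3,interpolation=2))
E
```

```text
t 23.9 [ 421.6 -547.9   77.9] [-3.141e+00 -1.000e-03  1.635e+00] q [-1.01  0.73  1.5   0.    0.91 -1.07] F [-0.   0.4 -1.6] M [-0.18 -0.14  0.06] op 0.146 30.0
specimen_white [([433.5, -336.0, 2.5], 0.4)]
specimen_blue [([406.9, -333.3, 3.5], 0.42), ([281.5, -421.5, -1.1], 0.31)]
specimen_orange [([389.6, -340.2, 1.1], 0.54)]
scoop_lip [([410.7, -384.3, 45.5], 0.94)]
dish [([405.4, -281.6, -1.8], 0.97), ([617.5, -459.3, 1.1], 0.5)]
specimen_white []
specimen_blue []
specimen_orange []
scoop_lip [([615.6, -461.1, 3.3], 0.19)]
dish []
```

View pics/s6.png

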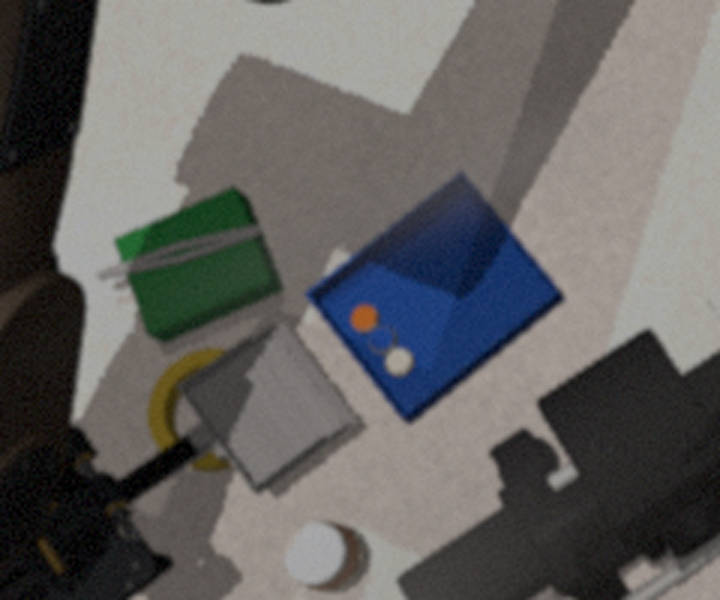

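All three discs lie in the dish, at about (363,318), (380,338) and (398,360). Next I lay the scoop down in the free area in front of the tray.

```bash
python3 - <<'E'
from h import *
plan([(422,-545,135,1.635,2),(428,-50,135,1.6,13),(428,-50,40,1.6,5)])
E
```

```text
[[[0.006,0,-0.114],0.0002],[[0.005,0,-0.113],0.0002],[[0.152,0.012,-0],0.0009],[[0.152,0.011,-0],0.0008],[[0.152,0.011,-0],0.0009]]
[[[0.152,0.01,-0],0.0008],[[0.152,0.01,-0],0.0009],[[0.152,0.01,-0],0.0008],[[0.152,0.009,-0],0.0009],[[0.152,0.009,-0],0.0008]]
[[[0.152,0.008,-0],0.0009],[[0.152,0.008,-0],0.0009],[[0.152,0.007,-0],0.0008],[[0.152,0.008,-0],0.0009],[[0.153,0.006,-0],0.0008]]
[[[0,0,0.076],0],[[0,0,0.076],0],[[0,0,0.076],0],[[0,0,0.076],0],[[0,0,0.076],0]]
```

Emit:
arm_command --rows '[[[0.006,0,-0.114],0],[[0.005,0,-0.113],0],[[0.152,0.012,0],0.0009],[[0.152,0.011,0],0.0008],[[0.152,0.011,0],0.0009]]'

```text
t: 25.0
eef_pos: [422.9, -429.5, 135.1]
tcp_rot: [3.141, 0.0, 1.627]
ft_force: [0.1, 0.2, -3.0]
opening: 0.148
grip_force: 30.0
```

Emit:
arm_command --rows '[[[0.152,0.01,0],0.0008],[[0.152,0.01,0],0.0009],[[0.152,0.01,0],0.0008],[[0.152,0.009,0],0.0009],[[0.152,0.009,0],0.0008]]'

```text
t: 25.5
eef_pos: [425.2, -239.1, 135.1]
tcp_rot: [3.141, 0.0, 1.614]
ft_force: [-0.4, -0.8, -3.0]
opening: 0.145
grip_force: 30.0
```

Emit:
arm_command --rows '[[[0.152,0.008,0],0.0009],[[0.152,0.008,0],0.0009],[[0.152,0.007,0],0.0008],[[0.152,0.008,0],0.0009],[[0.153,0.006,0],0.0008]]'

```text
t: 26.0
eef_pos: [427.2, -48.6, 135.1]
tcp_rot: [3.141, 0.0, 1.601]
ft_force: [0.7, 0.2, -1.4]
opening: 0.148
grip_force: 30.0
```

Emit:
arm_command --rows '[[[0,0,0.076],0],[[0,0,0.076],0],[[0,0,0.076],0],[[0,0,0.076],0],[[0,0,0.076],0]]'

```text
t: 26.5
eef_pos: [427.5, -50.0, 39.4]
tcp_rot: [3.141, 0.0, 1.601]
ft_force: [0.1, -5.8, 0.5]
opening: 0.15
grip_force: 30.0
```

Emit:
arm_command --rows '[[[0,0,0.02],0],[[0,0,0.02],0],[[0,0,0.015],0],[[0,0,0.012],0],[[0,0,0],0]]'

```text
t: 27.0
eef_pos: [427.5, -50.0, 23.3]
tcp_rot: [3.141, 0.0, 1.601]
ft_force: [0.9, 0.3, 0.4]
opening: 0.142
grip_force: 30.0
```

Emit:
arm_command --rows '[[[0,0,0],0],[[0,0,0],0],[[0,0,0],0],[[0,0,0],0],[[0,0,0],0]]' --claw 0.6

```text
t: 27.5
eef_pos: [427.3, -50.0, 23.2]
tcp_rot: [3.142, 0.0, 1.601]
ft_force: [0.1, -0.1, -0.1]
opening: 0.511
grip_force: 0.0
```

Emit:
arm_command --rows '[[[0,0,0],0],[[0,0,-0.1],0],[[0,0,-0.15],0],[[0,0,-0.15],0],[[0,0,-0.15],0]]'

```text
t: 28.0
eef_pos: [426.9, -49.9, 162.1]
tcp_rot: [-3.141, 0.0, 1.601]
ft_force: [-0.2, -1.0, -0.1]
opening: 0.598
grip_force: 0.0
```

```bash
python3 - <<'E'
from h import *
st()
for c in ['scene']:
  p,d=viewer.read_camera(c)
  for n in ['specimen_white','specimen_blue','specimen_orange','scoop','scoop_grip','scoop_lip','dish','vial','tape_roll','slide_box','tweezers','amber_jar']:
    print(n,[(np.round(q['position'],1).tolist(),round(q['confidence'],2)) for q in models.mark_of(c,n)[:2]])
  cv2.imwrite('pics/s7.png',p[:,:,::-1])
E
```

```text
t 28.0 [426.9 -49.9 162.1] [-3.141  0.     1.601] q [-0.27  0.29  2.08 -0.    0.77 -0.3 ] F [-0.2 -1.  -0.1] M [-0.05 -0.13 -0.03] op 0.598 0.0
specimen_white [([391.2, -336.2, 2.9], 0.57), ([430.6, -338.5, 1.1], 0.4)]
specimen_blue [([406.9, -333.5, 2.4], 0.41), ([525.3, -450.8, -1.0], 0.38)]
specimen_orange [([389.8, -338.7, 3.1], 0.6)]
scoop [([428.4, -51.3, 2.1], 0.79)]
scoop_grip [([428.0, -50.3, 42.0], 0.93)]
scoop_lip [([420.8, 119.0, 3.4], 0.64)]
dish [([408.6, -284.2, -3.6], 0.77), ([649.9, -50.5, -0.2], 0.62)]
vial [([554.1, 117.4, 2.9], 0.67)]
tape_roll [([377.1, -466.4, 1.6], 0.6)]
slide_box [([284.6, -422.6, -0.3], 0.82)]
tweezers [([261.8, -425.8, 32.4], 0.5)]
amber_jar [([524.7, -447.3, -1.6], 0.69), ([429.6, -52.6, 44.9], 0.67)]
```

View pics/s7.png

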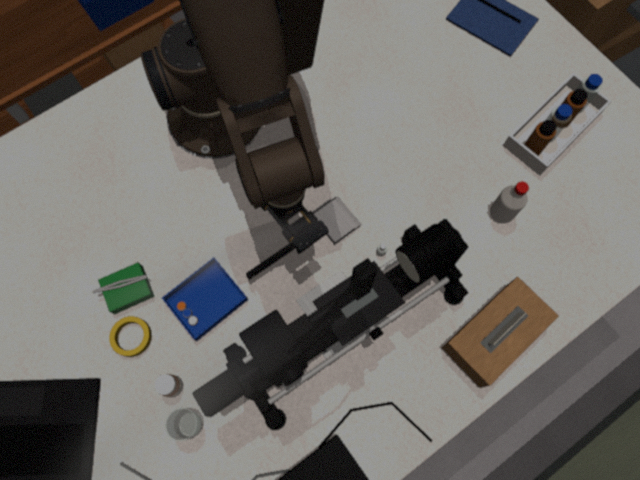

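The final picture shows the scoop flat on the bench at about (300,238). The discs are in the dish at about (187,313), the dish has not moved noticeably, and the other things stand where they were.

```bash
python3 -c "
from cell import env
print(env.job_done())"
```

```text
the job is handed in; nothing more can be done
None
```

I handed the job in at about 28 s of the 72 s limit: all three specimens lie in the blue dish, the scoop lies flat on the bench clear of tray and dish, and nothing else was seen to move; the judge gave no verdict.

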